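Load the slide scanner and start it with the touch-free sensor

TASK

Start a scan: with the fingertips, push the silver-grey chip carrier (blue chip on top) along its guides on the scanner's deck, away from the robot, until it is fully home against the black optics head. Then point at the green touch-free start sensor: hold the fingertips about two centimetres above its middle for two full seconds without touching it, and draw the hand well clear of it, upwards by ten centimetres or more. Do not pick anything up or lift the carrier, do not touch the sensors or their strip, do not bring the fingertips low over the yellow or red sensor, and leave everything else where it stands.

Things in the scene. Friction and masses are not known exactly. Their poses are not given: they have to be found in the camera images.
- scanner: Fixed scanner, 460 (x) by 260 (y). Origin: centre of its underside, on the table; x points away from the robot along the guides. Level black deck 60 mm up, x = -230 to 70 mm; then the black optics head, 156 mm tall, its front (x = 70) the stop. Two guide bars on the deck, 8 mm wide, 8 mm high, x = -190 to 70 mm, 92 mm free between them about y = 0; closed fingers fit between.
- carrier_mid (a point): Centre of the loose silver-grey chip carrier, a flat solid block 128 (x) by 86 (y) by 20 mm high with a blue chip with pale squares on its top, lying on the deck between the guides, about 150 g. Its x axis runs along the guides, away from the robot. It starts 60 to 110 mm short of home and slides easily.
- carrier_near_edge (a point): Middle of the carrier's near end face (the face towards the robot), half-way up, 10 mm above the deck: the place to push.
- home (a point): Where the carrier's centre lies when it is fully home, its far end against the optics head: 6 mm beyond the scanner's origin in the scanner's x, 70 mm above the table. Axes as the scanner's.
- strip: Fixed white control strip on the table to the right of the scanner, 300 (x) by 90 (y) by 22 mm high, origin at the centre of its underside. The three sensor pads lie on it in a row along its x axis, 95 mm apart, in any order.
- start_top (a point): Centre of the top of the green start sensor: a fixed round pad 50 mm across with a black rim and a green face, its top 32 mm above the table. It senses a hand held over it; it has no moving part.
- pause_top (a point): Centre of the top of the yellow sensor, same size: leave alone.
- abort_top (a point): Centre of the top of the red sensor, same size: leave alone.
- tip_box_mid (a point): Bystander: orange pipette-tip box, 122 x 82 x 59 mm high; point 25 mm up in its middle.
- tube_rack_mid (a point): Bystander: green rack with capped white tubes, 160 x 70 x 75 mm high; point 35 mm up in its middle.
- reagent_mid (a point): Bystander: bottle with a blue cap, 58 mm across, 110 mm high; point half-way up.
- jar_mid (a point): Bystander: small amber jar with a white cap, 32 mm across, 36 mm high, standing on the scanner's deck outside the guides; point half-way up.
- beaker_mid (a point): Bystander: glass beaker, 70 mm across, 90 mm high; point half-way up.
- spare_mid (a point): Bystander: white spare carrier without a chip, 128 x 86 x 20 mm, lying on the table; point half-way up.
Things that resemble listed ones, but are neither listed nor needed, are in the scene too. Leave any brown or turquoise look-alike of the part that bears carrier_mid alone.

How it is judged:
By the outcome, as a careful person would: the job done as asked, in the order asked, and still so for the second after the job is handed in, with the robot touching nothing.
It also fails if it takes over 51 s, if anything falls off the work surface, if the arm or the gripper's body presses on something with over 40 N, if the wrist force passes 120 N, or if a joint passes its speed limit or range.

ROBOT

A 6-joint arm with a two-finger parallel gripper is mounted at the origin on the work surface. World frame = base frame: x ahead of the robot, y to its left, z up, the work surface at z = 0. Lengths are in m, angles in rad, forces in N, time in s.
With the tool pointing down it reaches from about 0.35 to 0.85 m from the base axis. Payload 8.1 kg.
Tool frame: the origin (TCP) lies on the mounting face of the last link; the fingertips stand 186 mm ahead of it and the grasp point (between the pads) lies 167 mm ahead of it (grip_point_offset is the distance from the TCP to the grasp point, in m); z points along the fingers, y is the direction in which the jaws open and shut (so a half turn about z gives the same grasp; the last joint's range is limited). The gripper opens to 93 mm and grips with 3 to 60 N. Pads are 15 mm wide; open, the fingers measure 128 mm over their backs; the gripper's body (75 mm by 188 mm) begins 65 mm behind the grasp point.
Start: joints at [-1.271, 0.13, 1.488, -0, 1.523, -0.085], TCP at [0.225, -0.556, 0.405] pointing down, gripper open.
Joint ranges: [-2.96, 2.96], [-0.89, 2.26], [0.02, 2.5], [-1.34, 4.48], [0, 2.73], [-2.66, 2.66]. Speed limits (rad/s): [2.39, 2.39, 2.79, 3.14, 3.14, 3.14].

INTERFACE

Orientations are given as a rotation vector (axis times angle).
In Python, from plant import read_state, read_camera, close_job, grip_point_offset gives the robot as it stands.
- The arm moves only by the shell command python3 -m creep 'ROWS' [OPENING] [FORCE]. ROWS is JSON, a list of rows, each a list of 2 entries, a list of its own where there are three numbers: the shift along the tool's x, y, z in cm, then the turn, a rotation vector about the tool's x, y, z in degrees. In form: [[[tx, ty, tz], [rx, ry, rz]], ...]. A call has 1 to 12 rows; each row shifts and turns the commanded pose from where the row before left it, along the tool's axes as they then stand; what a row does not reach is not made up. A row lasts 1/12 s, in which the tool goes at most 41.7 mm and 7.16 degrees, less where a joint would pass 70% of its speed; a pose out of reach is approached as far as the arm can. A call is refused whole if a number of a shift passes 4.17 or a number of a turn 7.16, either way. A call with a gripper value outside its range is refused whole. OPENING is the opening in per cent of the stroke, from 0 (shut) to 100 (fully open), set as the call begins (- or left out, the last holds). The fingers move at their own pace and stop on an object; FORCE is the grip in N (left out, the last holds). Time passes only in rows, so rows that do not move let the fingers close. It gives the time, the measured TCP pose, the force and the opening at its end, in the units of the state.
- read_state(): the state, without advancing time (a new reading comes with each control period).
- read_camera(name): name is "side" or "top"; returns a dict with "img" (480x640x3 uint8, red, green, blue), "K" (3x3 intrinsics, pixels), "T" (4x4, takes a point from camera to world coordinates). Camera axes: x right, y down, z forward; pixel columns grow to the right and rows downward; lengths in m; the calibration is good to about 2 mm. A picture is of the moment at which its call begins. There is no depth.
- close_job(): hands the job in, once; it reports no verdict.
The state is a dict: "t": time; "q": joint angles; "dq": joint speeds; "joint_torque": joint torques, N m; "tool_pos": TCP position; "orientation": TCP orientation; "force": force on the tool from outside, world axes, zero at the start; "wrist_torque": the same for the moment, N m; "opening": finger opening in m.
Only numpy, scipy, OpenCV 4.12 (cv2) and the standard library are available. Lean on these libraries where they do the work, as an engineer would, in place of code of your own. Each camera call takes 0.05 s, during which the arm holds its last target.

## Working session

There is one attempt and no reset: what is moved stays moved. The work goes in short steps, Python scripts to look and compute and a shell command to move; the robot and the scene stay as the last step left them, time stands still between calls to the robot, and variables do not carry over. Pictures are saved under pics/ and viewed, and the job is handed in when it is done.

```bash
mkdir -p pics; ls; python3 - <<'E'
from plant import *
import cv2
for n in("side","top"):
    c=read_camera(n); cv2.imwrite(f"pics/{n}0.png",c["img"][:,:,::-1]); print(n,c["K"].round(1).tolist(),c["T"].round(3).tolist())
s=read_state(); print(s); print(grip_point_offset)
E
```

```text
pics
side [[518.6, 0.0, 314.9], [0.0, 518.6, 233.7], [0.0, 0.0, 1.0]] [[0.988, -0.097, 0.118, 0.383], [-0.152, -0.69, 0.708, -1.083], [0.013, -0.718, -0.696, 1.138], [0.0, 0.0, 0.0, 1.0]]
top [[495.4, 0.0, 314.5], [0.0, 495.4, 237.4], [0.0, 0.0, 1.0]] [[0.023, -0.986, 0.164, 0.351], [-0.999, -0.019, 0.027, -0.035], [-0.024, -0.164, -0.986, 1.244], [0.0, 0.0, 0.0, 1.0]]
{'t': 0.1, 'q': array([-1.27135205e+00,  1.31093132e-01,  1.48915262e+00,  4.97301911e-05,
        1.52298605e+00, -8.53911233e-02]), 'dq': array([ 0.00036638, -0.0008996 , -0.00241197,  0.00055031,  0.00063485,
       -0.00088902]), 'joint_torque': array([ 1.83021464e-03, -5.61345363e+01, -4.93096018e+01,  7.70720188e-02,
        2.91432766e-02, -3.29315139e-05]), 'tool_pos': array([ 0.22522014, -0.55591334,  0.40379737]), 'orientation': array([-3.08200964e+00, -6.00458309e-01,  1.97362422e-04]), 'force': array([ 0.09321305,  0.14345489, -1.28481968]), 'wrist_torque': array([-0.03891876,  0.01430044, -0.02996977]), 'opening': 0.09324247072765028}
0.1673
```

View pics/side0.png

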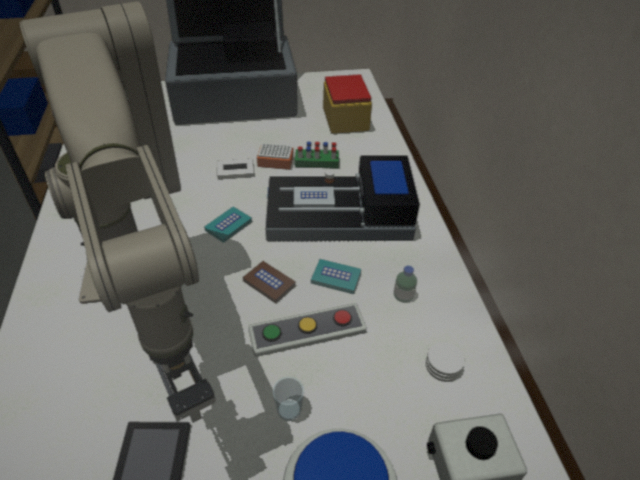

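View pics/top0.png

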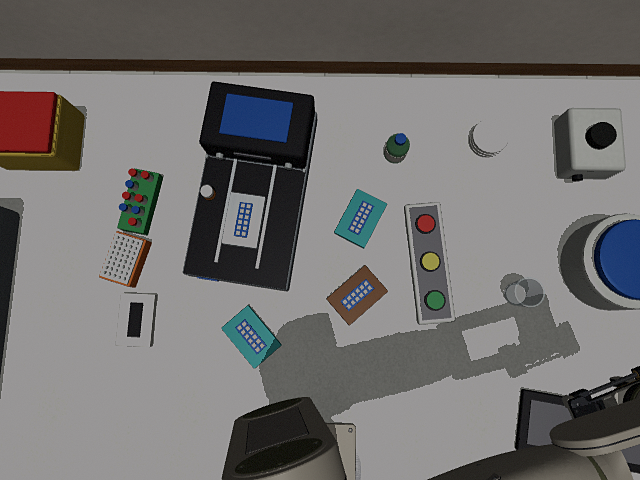

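The top view shows the silver carrier on the deck at (243,220), between guides at about (232,215) and (266,215). The green sensor is at (435,300), yellow at (430,261) and red at (426,224).

These could be mistaken for the carrier:
- turquoise at (360,218)
- turquoise at (251,337)
- brown at (357,294)
- white spare at (136,320)

I choose (243,220), because it is silver, lies on the deck and has a blue chip.

```bash
cat > h.py <<'E'
import numpy as np, cv2
from plant import *
def ray(c,uv,z):
    d=c["T"][:3,:3]@np.linalg.solve(c["K"],[uv[0],uv[1],1.]); o=c["T"][:3,3]
    return o+d*(z-o[2])/d[2]
def proj(c,p):
    q=c["K"]@(c["T"][:3,:3].T@(np.asarray(p)-c["T"][:3,3])); return q[:2]/q[2]
def blobs(m,amin=60):
    n,l,s,ce=cv2.connectedComponentsWithStats(m.astype(np.uint8))
    return [(ce[i],s[i],l==i) for i in range(1,n) if s[i,4]>=amin]
E
python3 - <<'E'
from h import *
for n,box in(("top",(180,140,320,300)),("side",(260,140,420,250))):
    c=read_camera(n); im=c["img"]; x0,y0,x1,y1=box
    cv2.imwrite(f"pics/{n}crop.png",cv2.resize(im[y0:y1,x0:x1,::-1],None,fx=3.7,fy=3.7,interpolation=cv2.INTER_CUBIC))
    hsv=cv2.cvtColor(im,cv2.COLOR_RGB2HSV); H,S,V=cv2.split(hsv)
    for nm,lo,hi in(("green",50,75),("yellow",18,32),("red",0,8)):
        for ce,s,l in blobs((H>=lo)&(H<=hi)&(S>120)&(V>60)):
            if s[4]<700: print(n,nm,ce.round(1),s[2:5],ray(c,ce,.032).round(4))
    # carrier: bright blob
    m=np.zeros(S.shape,bool); m[y0:y1,x0:x1]=(V[y0:y1,x0:x1]>125)
    m=cv2.morphologyEx(m.astype(np.uint8),cv2.MORPH_OPEN,np.ones((6,6)))
    m=cv2.morphologyEx(m,cv2.MORPH_CLOSE,np.ones((9,9)))
    for ce,s,l in blobs(m,200):
        r=cv2.minAreaRect(np.argwhere(l)[:,::-1].astype(np.float32)); print(n,"bright",ce.round(1),s,[ray(c,p,.08).round(4).tolist() for p in cv2.boxPoints(r)])
    m=(H>100)&(H<130)&(S>90)
    for ce,s,l in blobs(m,30):
        if x0<ce[0]<x1 and y0<ce[1]<y1: print(n,"chip",ce.round(1),s,ray(c,ce,.081).round(4))
E
```

```text
top green [435.1 299.9] [ 17  17 238] [ 0.4049 -0.2963  0.032 ]
top yellow [430.2 260.9] [ 17  17 241] [ 0.4994 -0.286   0.032 ]
top red [425.5 223. ] [ 18  17 229] [ 0.5938 -0.2758  0.032 ]
top bright [190.9 187.8] [ 181  141   32  117 2083] [[0.7804, 0.3337, 0.08], [0.7814, 0.2565, 0.08], [0.4926, 0.24, 0.08], [0.4911, 0.3142, 0.08]]
top bright [278.3 258.6] [ 181  141  140  160 4833] [[0.7804, 0.3337, 0.08], [0.7852, -0.0108, 0.08], [0.3966, -0.019, 0.08], [0.3895, 0.3074, 0.08]]
top bright [244.  220.8] [ 224  194   41   54 1330] [[0.5258, 0.2171, 0.08], [0.6523, 0.2023, 0.08], [0.6389, 0.1179, 0.08], [0.5131, 0.1341, 0.08]]
top chip [242.9 219.4] [234 202  19  36 276] [0.5848 0.1702 0.081 ]
top chip [207.8 278.5] [197 277  22   4  36] [0.4412 0.2468 0.081 ]
side green [325.4 157.3] [13  9 66] [0.6688 0.4273 0.032 ]
side yellow [307.2 324.1] [ 16  14 174] [ 0.4998 -0.2889  0.032 ]
side red [342.1 317. ] [ 15  13 150] [ 0.5937 -0.2794  0.032 ]
side bright [285.3 144.2] [261 141  46   9 333] [[0.4441, 0.4905, 0.08], [0.6038, 0.4691, 0.08], [0.5969, 0.42, 0.08], [0.4402, 0.4411, 0.08]]
side bright [335.5 164.1] [ 261  141  149   82 2364] [[0.361, 0.2831, 0.08], [0.9592, 0.6455, 0.08], [0.9558, 0.3406, 0.08], [0.4125, 0.0559, 0.08]]
side bright [340.8 246.1] [ 261  237  160   14 1397] [[0.4014, -0.0518, 0.08], [0.4055, 0.0007, 0.08], [0.8647, -0.0638, 0.08], [0.849, -0.1149, 0.08]]
side chip [388.7 177.4] [ 369  159   42   37 1223] [0.845  0.2219 0.081 ]
```

View pics/topcrop.png

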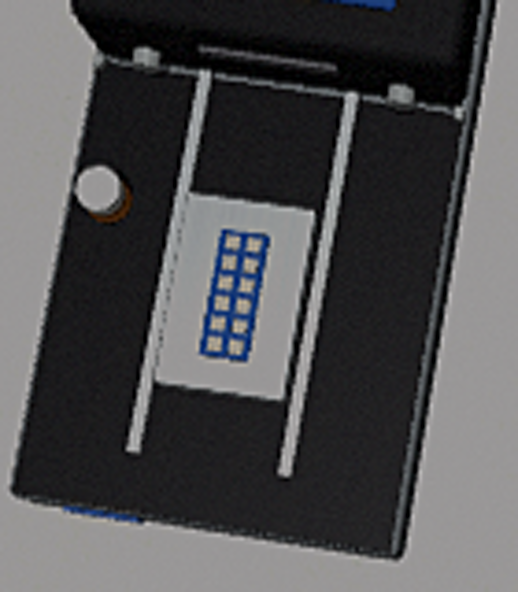

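View pics/sidecrop.png

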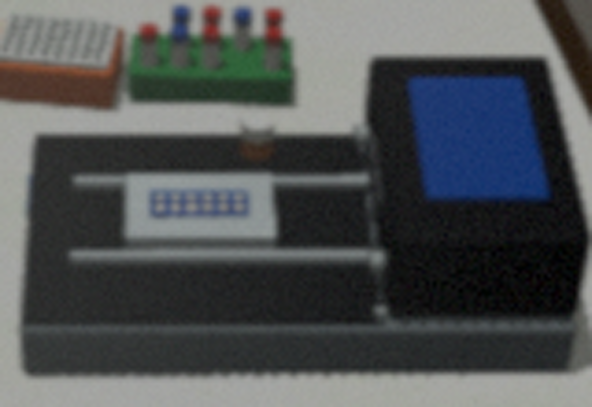

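The crop confirms the choice: a silver block with a blue chip, between the two guides. Next I measure the scanner axis from the guides and the deck edges.

```bash
python3 - <<'E'
from h import *
c=read_camera("top")
f=lambda u,v,z:ray(c,(180+u/3.7-.4,140+v/3.7-.4),z)[:2]
P={}
for nm,u,v,z in (("Lfar",205,72,.068),("Lnear",133,452,.068),("Rfar",352,95,.068),("Rnear",286,475,.068),("deckNL",12,492,.06),("deckNR",400,557,.06),("headL",98,58,.06),("headR",462,115,.06),("cFL",190,193,.08),("cFR",315,211,.08),("cNL",156,382,.08),("cNR",282,401,.08)):
    P[nm]=f(u,v,z); print(nm,P[nm].round(4))
an=lambda a,b:np.degrees(np.arctan2(*(P[b]-P[a])[::-1]))
print(an("Lnear","Lfar"),an("Rnear","Rfar"),an("deckNL","headL"),an("deckNR","headR"),an("cNL","cFL"),an("cNR","cFR"),an("deckNR","deckNL")-90,an("cNR","cNL")-90)
print(np.linalg.norm(P["Lnear"]-P["Rnear"]),"guide gap; deck w",np.linalg.norm(P["deckNL"]-P["deckNR"]),"len",np.linalg.norm(P["deckNL"]-P["headL"]))
a=np.radians(-6.5)
a=np.radians(np.mean([an("Lnear","Lfar"),an("Rnear","Rfar"),an("deckNR","headR")])); ex=np.array([np.cos(a),np.sin(a)]); ey=np.array([-ex[1],ex[0]])
for k in P: print(k,(P[k]@ex).round(4),(P[k]@ey).round(4))
# side: green sensor
s=read_camera("side"); print(proj(s,[.405,-.296,.032]))
h=cv2.cvtColor(s["img"],cv2.COLOR_RGB2HSV); print(h[330,272],h[324,307])
H,S,V=cv2.split(h)
for ce,st,l in blobs((H>=45)&(H<=80)&(S>90)&(V>30),60): print(ce,st[4],ray(s,ce,.032).round(4))
E
```

```text
Lfar [0.7397 0.1994]
Lnear [0.4827 0.2336]
Rfar [0.7252 0.1   ]
Rnear [0.4698 0.1335]
deckNL [0.4558 0.3132]
deckNR [0.4191 0.0588]
headL [0.7512 0.2742]
headR [0.715  0.0265]
cFL [0.653  0.2028]
cFR [0.6422 0.12  ]
cNL [0.5271 0.2185]
cNR [0.5163 0.1364]
-7.589297121615686 -7.479416333860316 -7.51800425614271 -6.224535515157694 -7.104060046439939 -7.396466066382059 -8.218865789172625 -7.496160156441363
0.10093730296249702 guide gap; deck w 0.25706245015092527 len 0.29789786759389786
Lfar 0.7094 0.2893
Lnear 0.4501 0.2915
Rfar 0.7073 0.1888
Rnear 0.4497 0.1905
deckNL 0.4136 0.3671
deckNR 0.4086 0.1101
headL 0.7115 0.3649
headR 0.7062 0.1146
cFL 0.6229 0.2819
cFR 0.6224 0.1985
cNL 0.496 0.282
cNR 0.4954 0.1991
[271.02491906 330.71868291]
[ 65 116 101] [ 23 153 155]
[317.61133603 157.43724696] 247 [0.6407 0.4305 0.032 ]
[271.28654971 331.61403509] 171 [ 0.4054 -0.2988  0.032 ]
```

```bash
python3 -m creep '[[[1,0,0],[0,0,5.9]],[[1,0,0],[0,0,5.9]],[[1,0,0],[0,0,5.9]],[[1,0,0],[0,0,5.9]],[[1,0,0],[0,0,5.9]],[[1,-2,0],[0,0,0]],[[1,-3,0],[0,0,0]],[[1,-3,0],[0,0,0]],[[0,-3,0],[0,0,0]],[[0,-3,0],[0,0,0]],[[0,-3,0],[0,0,0]],[[0,-3,0],[0,0,0]]]' 0 10; python3 - <<'E'
from h import *
from scipy.spatial.transform import Rotation as R
s=read_state();print(s["t"],s["tool_pos"],R.from_rotvec(s["orientation"]).as_matrix().round(3).tolist(),s["opening"],s["force"])
E
```

```text
t: 1.3
tool_pos: [0.3296, -0.3515, 0.4046]
orientation: [-3.135, 0.204, 0.0]
force: [-0.1, 0.9, 0.2]
opening: 0.0175
1.3 [ 0.32961787 -0.35145829  0.40459152] [[0.992, -0.13, -0.0], [-0.13, -0.992, 0.0], [-0.0, -0.0, -1.0]] 0.017473967594740125 [-0.13248311  0.89943658  0.16942699]
```

```bash
python3 -m creep '[[[1,-3.5,0],[0,0,0]],[[1,-4,0],[0,0,0]],[[1,-4,0],[0,0,0]],[[1,-4,0],[0,0,0]],[[1,-4,0],[0,0,0]],[[1,-4,0],[0,0,0]],[[1,-4,0],[0,0,0]],[[0,-4,0],[0,0,0]],[[0,-4,0],[0,0,0]],[[0,-4,0],[0,0,0]],[[0,-4,0],[0,0,0]],[[0,-3,0],[0,0,0]]]'; python3 -m creep '[[[0,-2,0],[0,0,0]],[[0,-1,0],[0,0,0]],[[0,0,0],[0,0,0]]]'; python3 - <<'E'
from h import *
s=read_state();p=s["tool_pos"];print(p)
a=np.radians(-7.5);ex=np.array([np.cos(a),np.sin(a)]);d=np.array([.482,.1827])-p[:2]
print("tool x",d@ex*100,"tool y",-d@[-ex[1],ex[0]]*100, "z", (p[2]-.252)*100)
E
```

```text
t: 2.3
tool_pos: [0.4591, 0.102, 0.4049]
orientation: [-3.134, 0.202, -0.001]
force: [0.3, 0.2, 1.3]
opening: 0.0003
t: 2.55
tool_pos: [0.4632, 0.1304, 0.4046]
orientation: [-3.135, 0.2, 0.0]
force: [-0.2, 0.1, 1.3]
opening: 0.0003
[0.46315878 0.13037899 0.4046414 ]
tool x 1.1850769234821787 tool y -5.433266953609537 z 15.264140348878763
```

```bash
python3 -m creep '[[[0.6,-2.7,0],[0,0,0]],[[0.6,-2.7,0],[0,0,0]],[[0,0,2],[0,0,0]],[[0,0,3],[0,0,0]],[[0,0,3],[0,0,0]],[[0,0,2],[0,0,0]],[[0,0,0],[0,0,0]],[[0,0,0],[0,0,0]]]'; python3 - <<'E'
from h import *
s=read_state();p=s["tool_pos"];print(p)
for n,(x0,y0,x1,y1) in(("top",(160,120,340,300)),("side",(240,120,440,250))):
    c=read_camera(n);im=c["img"][y0:y1,x0:x1,::-1]; cv2.imwrite(f"pics/{n}2.png",cv2.resize(im,None,fx=3.2,fy=3.2,interpolation=cv2.INTER_CUBIC))
E
```

```text
t: 3.22
tool_pos: [0.4819, 0.1794, 0.3039]
orientation: [3.134, -0.206, -0.004]
force: [0.0, -0.6, 0.7]
opening: 0.0003
[0.48186323 0.17940455 0.30394358]
```

View pics/side2.png

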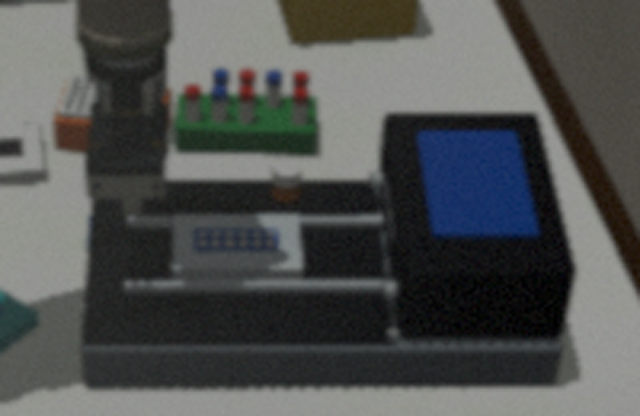

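View pics/top2.png

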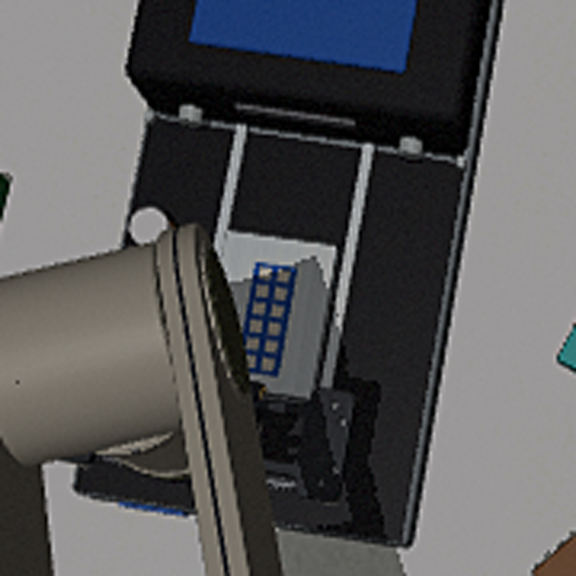

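The fingers are over the deck, between the guides and short of the near face (side crop: fingertips about (130,205), carrier edge at 172). Next I lower them.

```bash
python3 -m creep '[[[0,-0.3,1.5],[0,0,0]],[[0,0,1.5],[0,0,0]],[[0,0,1.2],[0,0,0]],[[0,0,1],[0,0,0]],[[0,0,0],[0,0,0]],[[0,0,0],[0,0,0]]]'; python3 - <<'E'
from h import *
print(read_state()["tool_pos"])
c=read_camera("side"); x0,y0,x1,y1=240,120,440,250
cv2.imwrite("pics/side3.png",cv2.resize(c["img"][y0:y1,x0:x1,::-1],None,fx=3.2,fy=3.2,interpolation=cv2.INTER_CUBIC))
E
```

```text
t: 3.82
tool_pos: [0.4826, 0.1837, 0.2529]
orientation: [3.135, -0.204, -0.001]
force: [-0.1, 0.7, 1.2]
opening: 0.0003
[0.48255968 0.18368953 0.25287014]
```

View pics/side3.png

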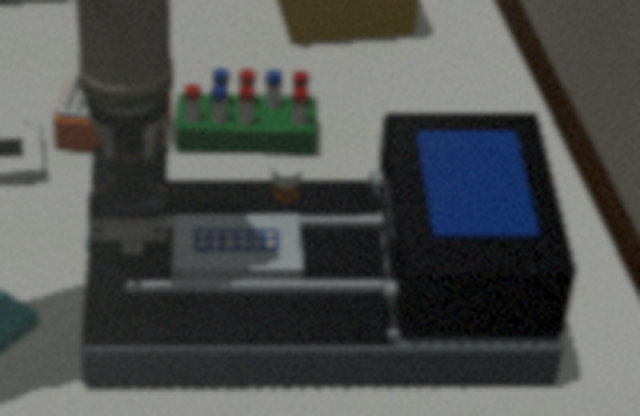

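The fingertips are between the guides, behind the carrier's near face. I push.

```bash
python3 -m creep '[[[1,0,0],[0,0,0]],[[1,0,0],[0,0,0]],[[0.6,0,0],[0,0,0]],[[0.5,0,0],[0,0,0]],[[0.6,0,0],[0,0,0]],[[0.8,0,0],[0,0,0]],[[0.8,0,0],[0,0,0]],[[0.8,0,0],[0,0,0]],[[0.8,0,0],[0,0,0]],[[0.8,0,0],[0,0,0]],[[0.8,0,0],[0,0,0]],[[0.6,0,0],[0,0,0]]]';  python3 -m creep '[[[0.6,0,0],[0,0,0]],[[0.4,0,0],[0,0,0]],[[0.3,0,0],[0,0,0]],[[0,0,0],[0,0,0]]]'; python3 - <<'E'
from h import *
c=read_camera("side"); x0,y0,x1,y1=240,120,440,250
cv2.imwrite("pics/side4.png",cv2.resize(c["img"][y0:y1,x0:x1,::-1],None,fx=3.2,fy=3.2,interpolation=cv2.INTER_CUBIC))
E
```

```text
t: 4.87
tool_pos: [0.5737, 0.1718, 0.2527]
orientation: [3.135, -0.204, 0.0]
force: [0.5, -0.2, 0.8]
opening: 0.001
t: 5.2
tool_pos: [0.5861, 0.1702, 0.2527]
orientation: [3.135, -0.204, 0.0]
force: [-0.4, -0.1, 0.3]
opening: 0.0007
```

View pics/side4.png

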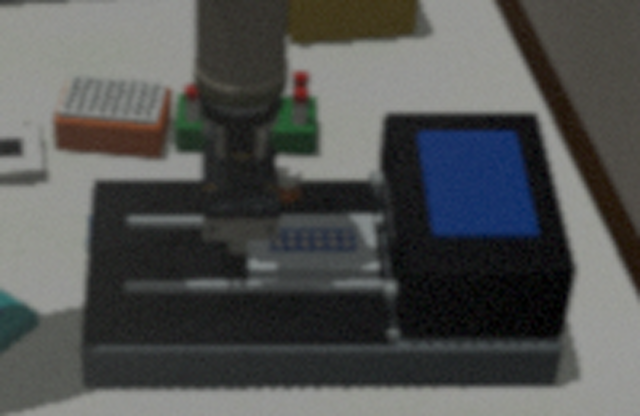

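The carrier has moved, with its far end now about 1 cm short of the head. I continue in small steps and watch the force.

```bash
python3 -m creep '[[[0.3,0,0],[0,0,0]],[[0.3,0,0],[0,0,0]],[[0.2,0,0],[0,0,0]],[[0,0,0],[0,0,0]]]';  python3 -m creep '[[[0.2,0,0],[0,0,0]],[[0.1,0,0],[0,0,0]],[[0,0,0],[0,0,0]]]'; python3 -m creep '[[[0.1,0,0],[0,0,0]],[[0.1,0,0],[0,0,0]],[[0,0,0],[0,0,0]]]'
```

```text
t: 5.58
tool_pos: [0.5939, 0.1692, 0.2528]
orientation: [-3.135, 0.204, -0.001]
force: [0.6, 0.3, -0.5]
opening: 0.0008
t: 5.83
tool_pos: [0.5967, 0.1689, 0.2528]
orientation: [-3.135, 0.204, -0.0]
force: [0.1, 1.1, -0.2]
opening: 0.0005
t: 6.08
tool_pos: [0.5979, 0.1688, 0.2527]
orientation: [3.135, -0.204, -0.004]
force: [-7.2, 0.5, 5.2]
opening: 0.0005
```

```bash
python3 -m creep '[[[0.1,0,0],[0,0,0]],[[0,0,0],[0,0,0]],[[0,0,0],[0,0,0]]]'; python3 -m creep '[[[0.1,0,0],[0,0,0]],[[0,0,0],[0,0,0]],[[0,0,0],[0,0,0]]]'; python3 - <<'E'
from h import *
c=read_camera("side"); x0,y0,x1,y1=280,150,400,240
cv2.imwrite("pics/side5.png",cv2.resize(c["img"][y0:y1,x0:x1,::-1],None,fx=6,fy=6,interpolation=cv2.INTER_CUBIC))
E
```

```text
t: 6.33
tool_pos: [0.5983, 0.1689, 0.2527]
orientation: [3.135, -0.204, -0.007]
force: [-11.2, 0.7, 8.0]
opening: 0.0008
t: 6.58
tool_pos: [0.5987, 0.1689, 0.2527]
orientation: [3.135, -0.203, -0.01]
force: [-15.8, 0.8, 11.8]
opening: 0.0005
```

View pics/side5.png

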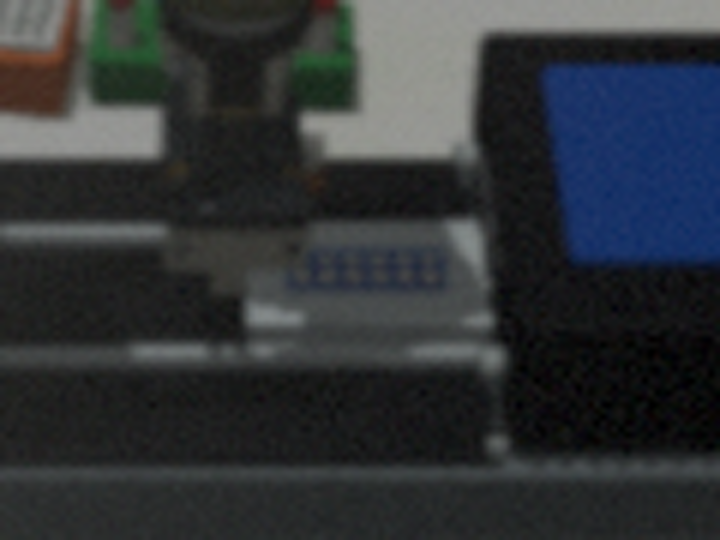

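The force rises with no further travel. The stop position agrees as well: finger front plus 128 mm is 0.707, and the head front measures 0.705–0.709. I back off and lift.

```bash
python3 -m creep '[[[-0.5,0,0],[0,0,0]],[[-1,0,0],[0,0,0]],[[-1.5,0,0],[0,0,0]],[[-1,0,-1],[0,0,0]],[[0,0,-3],[0,0,0]],[[0,0,-3],[0,0,0]],[[0,0,-3],[0,0,0]],[[0,0,-3],[0,0,0]],[[0,0,-2],[0,0,0]],[[-3,3,0],[0,0,0]],[[-3,4,0],[0,0,0]],[[-3,4,0],[0,0,0]]]'; python3 -m creep '[[[-2,4,0],[0,0,0]],[[0,4,0],[0,0,0]],[[0,4,0],[0,0,0]],[[0,4,0],[0,0,0]],[[0,3,0],[0,0,0]],[[0,0,0],[0,0,0]],[[0,0,0],[0,0,0]]]'; python3 - <<'E'
from h import *
c=read_camera("side"); x0,y0,x1,y1=280,150,400,240
cv2.imwrite("pics/side6.png",cv2.resize(c["img"][y0:y1,x0:x1,::-1],None,fx=6,fy=6,interpolation=cv2.INTER_CUBIC))
c=read_camera("top")
cv2.imwrite("pics/top6.png",c["img"][:,:,::-1])
s=read_state();p=s["tool_pos"];print(p,s["force"])
a=np.radians(-7.5);ex=np.array([np.cos(a),np.sin(a)]);d=np.array([.405,-.2972])-p[:2]
print("tool x",d@ex*100,"tool y",-d@[-ex[1],ex[0]]*100, "z", (p[2]-.238)*100)
E
```

```text
t: 7.63
tool_pos: [0.4688, 0.0881, 0.4028]
orientation: [3.135, -0.202, 0.001]
force: [-0.3, -1.0, 0.3]
opening: 0.0004
t: 8.22
tool_pos: [0.4265, -0.0961, 0.4029]
orientation: [3.134, -0.21, 0.001]
force: [-0.4, 0.5, 0.9]
opening: 0.0006
[ 0.42690643 -0.09431463  0.40279508] [0.05296597 1.18055728 0.24577388]
tool x 0.47628334104412795 tool y 20.40090187322724 z 16.479507982019946
```

View pics/side6.png

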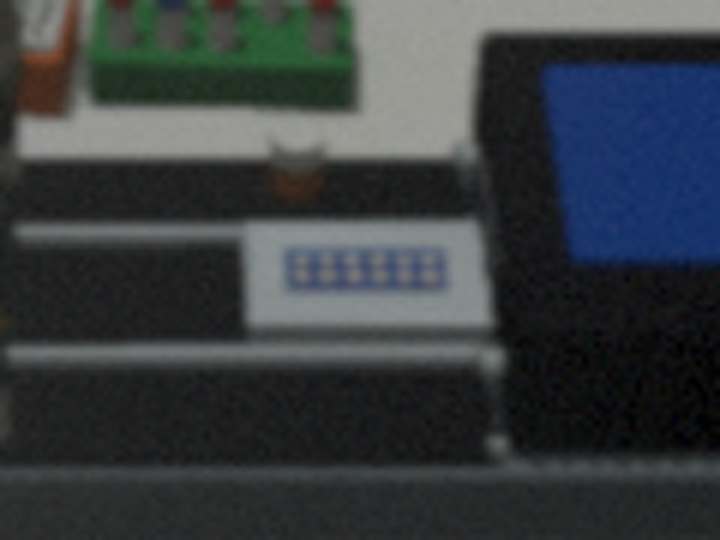

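View pics/top6.png

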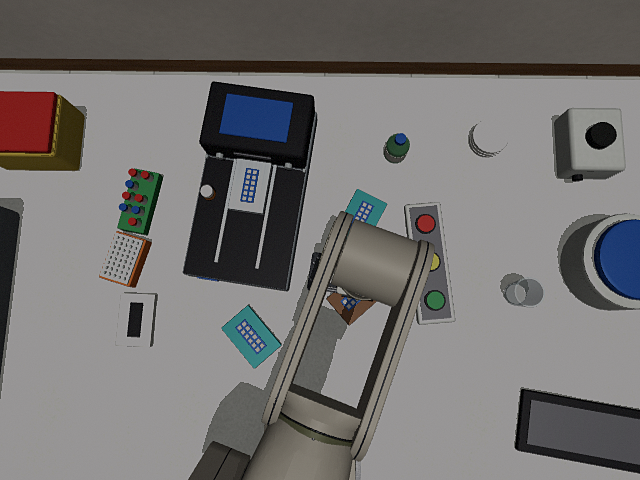

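The carrier sits flush and square against the head, lying flat (side crop: far edge at x=490, on the head's face). The jar has not moved. Next is the green sensor, staying high at first.

```bash
python3 -m creep '[[[0.5,3,0],[0,0,0]],[[0,4,0],[0,0,0]],[[0,4,0],[0,0,0]],[[0,4,0],[0,0,0]],[[0,3,0],[0,0,0]],[[0,2.4,0],[0,0,0]],[[0,0,2.5],[0,0,0]],[[0,0,3],[0,0,0]],[[0,0,3],[0,0,0]],[[0,0,2],[0,0,0]],[[0,0,0],[0,0,0]],[[0,0,0],[0,0,0]]]'; python3 - <<'E'
from h import *
c=read_camera("side"); x0,y0,x1,y1=220,240,400,375
s=read_state();p=s["tool_pos"];print(p,s["force"])
im=c["img"][:,:,::-1].copy()
print("tip px",proj(c,p-[0,0,.186]),"target",proj(c,[.405,-.297,.032]))
cv2.imwrite("pics/side7.png",cv2.resize(im[y0:y1,x0:x1],None,fx=4,fy=4,interpolation=cv2.INTER_CUBIC))
a=np.radians(-7.5);ex=np.array([np.cos(a),np.sin(a)]);d=np.array([.405,-.2975])-p[:2]
print("tool x",d@ex*100,"tool y",-d@[-ex[1],ex[0]]*100, "z", (p[2]-.238)*100)
E
```

```text
t: 9.32
tool_pos: [0.4058, -0.2962, 0.2969]
orientation: [-3.133, 0.201, 0.003]
force: [0.7, 0.9, 0.0]
opening: 0.0004
[ 0.40622809 -0.29688439  0.29859941] [0.89347004 0.06222948 0.52561162]
tip px [270.05919459 311.67358722] target [271.06100675 331.03957058]
tool x -0.11372357779134955 tool y 0.07706372238631135 z 6.059940537167618
```

View pics/side7.png

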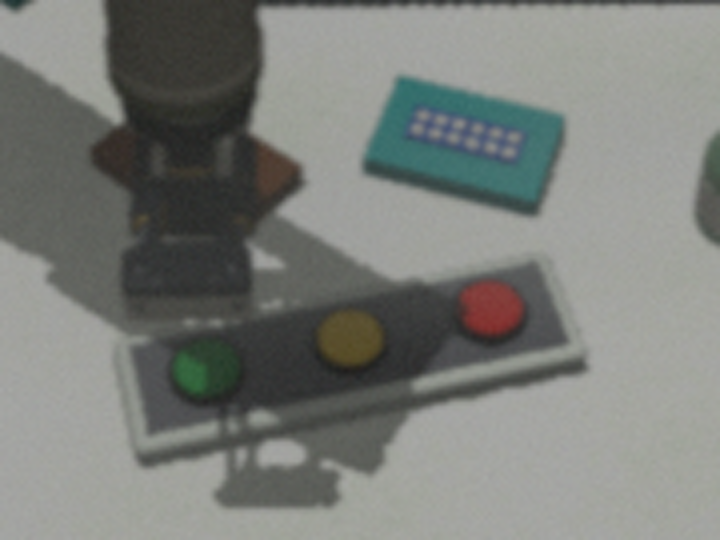

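The tool is centred over the green pad; the body hides the fingertips in this view, so I rely on kinematics. I descend 6 cm and hold.

```bash
python3 -m creep '[[[-0.1,0.1,1.5],[0,0,0]],[[0,0,1.5],[0,0,0]],[[0,0,1.2],[0,0,0]],[[0,0,0.8],[0,0,0]],[[0,0,0.5],[0,0,0]],[[0,0,0],[0,0,0]],[[0,0,0],[0,0,0]],[[0,0,0],[0,0,0]]]'; python3 - <<'E'
from h import *
s=read_state();print(s["tool_pos"],s["tool_pos"][2]-.186-.032)
E
```

```text
t: 10.03
tool_pos: [0.4046, -0.2988, 0.2436]
orientation: [3.134, -0.204, 0.002]
force: [0.1, 0.6, 0.4]
opening: 0.0005
[ 0.4045576  -0.29878547  0.24360877] 0.0256087730874075
```

```bash
python3 -m creep '[[[0,-0.1,0.5],[0,0,0]],[[0,0,0],[0,0,0]],[[0,0,0],[0,0,0]]]'; python3 - <<'E'
from h import *
s=read_state();p=s["tool_pos"];print(p,p[2]-.186-.032)
for n,(x0,y0,x1,y1) in(("top",(340,180,520,340)),("side",(220,240,400,375))):
    c=read_camera(n);cv2.imwrite(f"pics/{n}8.png",cv2.resize(c["img"][y0:y1,x0:x1,::-1],None,fx=3.5,fy=3.5,interpolation=cv2.INTER_CUBIC))
E
```

```text
t: 10.28
tool_pos: [0.4043, -0.2974, 0.2376]
orientation: [-3.135, 0.204, 0.0]
force: [-0.6, 0.3, 0.1]
opening: 0.0003
[ 0.40425249 -0.29742486  0.23760183] 0.019601832816572018
```

View pics/side8.png

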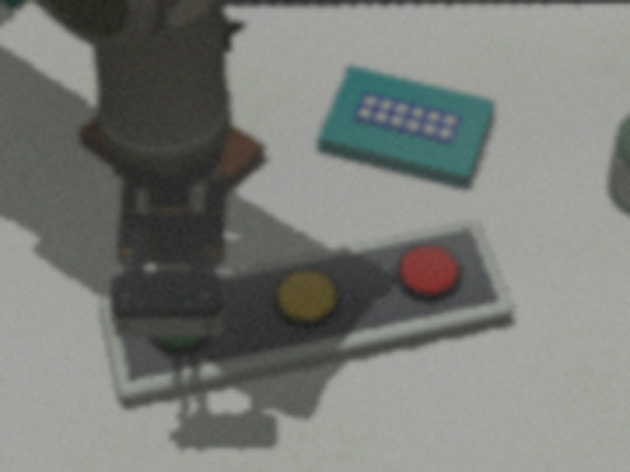

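View pics/top8.png

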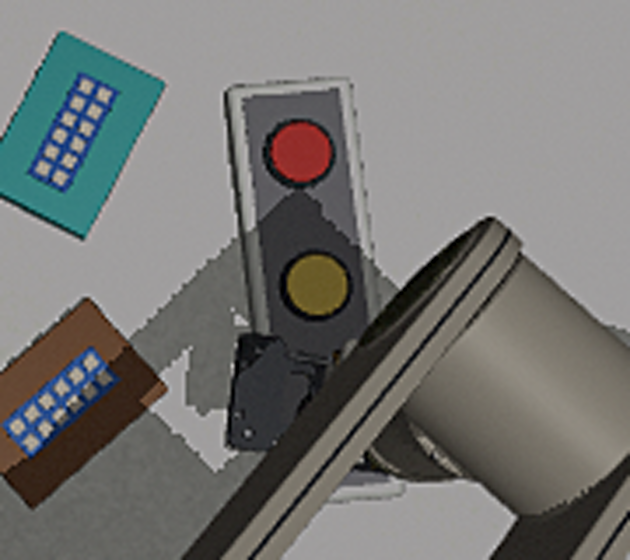

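The hand is over the green pad with the tips 19.6 mm above it, and yellow and red are clear of it. I hold, then withdraw upwards.

```bash
python3 -m creep '[[[0,0,0],[0,0,0]],[[0,0,0],[0,0,0]],[[0,0,0],[0,0,0]],[[0,0,0],[0,0,0]],[[0,0,0],[0,0,0]],[[0,0,0],[0,0,0]],[[0,0,0],[0,0,0]],[[0,0,0],[0,0,0]],[[0,0,0],[0,0,0]],[[0,0,0],[0,0,0]],[[0,0,0],[0,0,0]],[[0,0,0],[0,0,0]]]'
python3 -m creep '[[[0,0,0],[0,0,0]],[[0,0,0],[0,0,0]],[[0,0,0],[0,0,0]],[[0,0,0],[0,0,0]],[[0,0,0],[0,0,0]],[[0,0,0],[0,0,0]],[[0,0,0],[0,0,0]],[[0,0,0],[0,0,0]],[[0,0,0],[0,0,0]],[[0,0,0],[0,0,0]],[[0,0,0],[0,0,0]],[[0,0,0],[0,0,0]]]'
python3 -m creep '[[[0,0,0],[0,0,0]],[[0,0,0],[0,0,0]],[[0,0,0],[0,0,0]],[[0,0,0],[0,0,0]],[[0,0,0],[0,0,0]],[[0,0,0],[0,0,0]],[[0,0,0],[0,0,0]],[[0,0,0],[0,0,0]],[[0,0,0],[0,0,0]],[[0,0,0],[0,0,0]],[[0,0,0],[0,0,0]],[[0,0,0],[0,0,0]]]'
python3 -m creep '[[[0,0,-1.5],[0,0,0]],[[0,0,-3],[0,0,0]],[[0,0,-3],[0,0,0]],[[0,0,-3],[0,0,0]],[[0,0,-3],[0,0,0]],[[0,0,-2.5],[0,0,0]],[[0,0,-1],[0,0,0]],[[0,0,0],[0,0,0]],[[0,0,0],[0,0,0]],[[0,0,0],[0,0,0]],[[0,0,0],[0,0,0]]]'
python3 - <<'E'
from h import *
for n in("side","top"): cv2.imwrite(f"pics/{n}9.png",read_camera(n)["img"][:,:,::-1])
print(read_state()["tool_pos"])
E
```

```text
t: 11.38
tool_pos: [0.4043, -0.2975, 0.2377]
orientation: [-3.135, 0.204, 0.0]
force: [0.1, 0.0, -0.6]
opening: 0.0005
t: 12.38
tool_pos: [0.4043, -0.2975, 0.2377]
orientation: [-3.135, 0.204, 0.0]
force: [0.7, -0.3, -0.3]
opening: 0.0003
t: 13.38
tool_pos: [0.4043, -0.2975, 0.2377]
orientation: [-3.135, 0.204, 0.0]
force: [0.1, -0.2, 0.6]
opening: 0.0007
t: 14.3
tool_pos: [0.404, -0.2972, 0.4052]
orientation: [-3.133, 0.204, 0.005]
force: [0.4, 0.4, -0.0]
opening: 0.001
[ 0.40404234 -0.29729869  0.40580987]
```

View pics/side9.png

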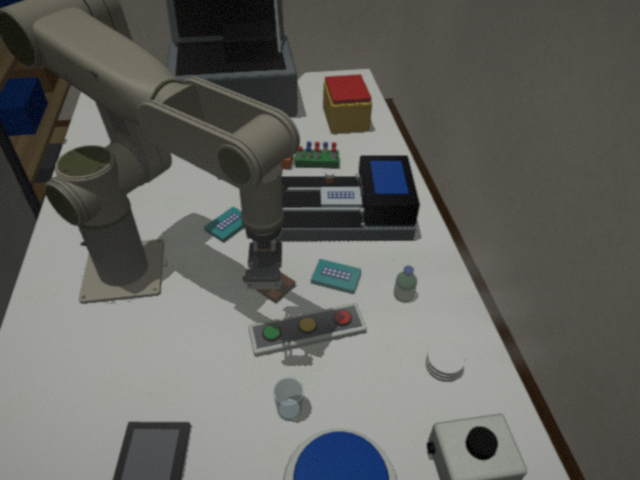

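View pics/top9.png

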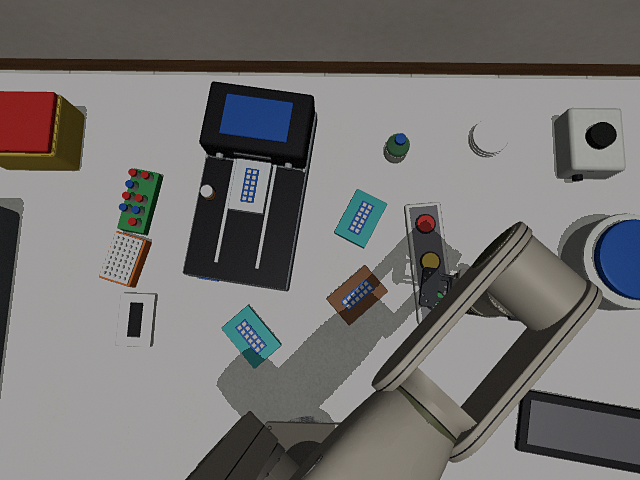

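The carrier is home at (250,186) in the top view, the bystanders are where they were, and the hand is 16.8 cm higher than during the hold. I hand in.

```bash
python3 -c "
from plant import *
close_job()"
```

```text
the job is handed in; nothing more can be done
```

I pushed the silver-grey carrier home with closed fingertips, held over the green start sensor, drew the hand clear and handed the job in at about 14.4 s. No verdict was reported.

- **Carrier:** The push force rose to about 16 N along the guides with almost no further travel. Finger position and the image measurement of the head front agreed to about 2 mm. After I backed off, the side picture showed the carrier flush, square and flat against the head. At the end of the push there was also about 12 N upwards on the tool, but the pictures showed no lift.
- **Start sensor:** The fingertips stayed 19.7 mm above the pad and within about 1 mm of its measured centre for about 3 s. The wrist force stayed at noise level. The hand then rose 16.8 cm. During the hold the gripper hid the fingertips from both cameras, so height and centring come from the arm's pose.
- **Bystanders:** In the final pictures everything visible stands where it began. The arm covered the beaker in the last top view, but the side view shows it in place. No check failed.

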